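Put the spice jar away in the push-to-open drawer

ROBOT

A 6-joint arm with a two-finger parallel gripper is mounted at the origin on the work surface. World frame = base frame: x ahead of the robot, y to its left, z up, the work surface at z = 0. Lengths are in m, angles in rad, forces in N, time in s.
With the tool pointing down it reaches from about 0.375 to 0.975 m from the base axis. Payload 3.8 kg.
Tool frame: the origin (TCP) lies midway between the tips of the shut fingers; the grasp point (between the pads) lies 19 mm behind it; z points along the fingers, y is the line along which they close (so a half turn about z gives the same grasp; the last joint's range is limited). The gripper opens to 88 mm and grips with 3 to 60 N. Pads are 18 mm wide; open, the fingers measure 123 mm over their backs; the gripper's body (75 mm by 187 mm) begins 45 mm behind the grasp point.
Start: joints at [-1.209, 0.264, 1.604, -0, 1.274, -0.037], TCP at [0.262, -0.622, 0.239] pointing down, gripper open.
Joint ranges: [-2.63, 2.63], [-0.94, 2.18], [0.31, 2.57], [-1.31, 4.45], [0, 2.66], [-2.55, 2.55]. Speed limits (rad/s): [2.57, 2.57, 3.14, 3.14, 3.14, 3.14].

INTERFACE

Orientations are given as a rotation vector (axis times angle).
In Python, from cell import manip, inverse_kinematics, cams, order gives the robot as it stands. Calls block until the motion is done:
- manip.move_pose(position, orientation): joint-space move of the TCP to a pose.
- manip.move_linear(position, rate=0.15, rot=None): straight line of the TCP; rot=None keeps the orientation; rate is the mean speed in m/s.
- manip.set_joints(angles): joint-space move.
- manip.set_gripper(opening, force=None): finger opening in m; force is the grip in N (None keeps the last); returns when the fingers have stopped.
- manip.dwell(seconds).
- inverse_kinematics(position, orientation): joint angles nearest the present ones, or None.
- manip.state(): the state.
- cams.capture(name): name is "side" or "top" or "wrist"; returns a dict with "image" (400x640x3 uint8, blue, green, red), "z_map" (400x640 float32, m along the optical axis (not along the pixel's ray), 0 where there is no reading), "intrinsics" (3x3 intrinsics, pixels), "position" and "orientation" of the camera in the world; the wrist camera has in their place "T_tool_cam" (4x4, takes a point from camera to tool coordinates, whose origin is the TCP and whose axes are the flange's). Camera axes: x right, y down, z forward; pixel columns grow to the right and rows downward; lengths in m; the calibration is good to about 2 mm. A picture is of the moment at which its call begins: read the wrist's pose just before it.
A pose or a line that the arm cannot do raises manip.IKError and nothing moves.
- order.close_job(): hands the job in; it is judged then, once.
The state is a dict: "clock": time; "joint_pos": joint angles; "joint_velocities": joint speeds; "tau": joint torques, N m; "tool_pos": TCP position; "tcp_rot": TCP orientation; "contact_force": force on the tool from outside, world axes, zero at the start; "moment": the same for the moment, N m; "gripper_width": finger opening in m; "grasp_force": force on a finger pad.
Only numpy, scipy, OpenCV 4.12 (cv2) and the standard library are available. Lean on these libraries where they do the work, as an engineer would, in place of code of your own. Each camera call takes 0.05 s, during which the arm holds its last target. There are 200 camera calls.

TASK

Press the white, handle-less front of the spice drawer until its touch latch lets go and the drawer springs open, stand the red-lidded jar gently upright on the bottom of the free middle well, then push the front back in until the drawer latches and stays shut flush with its cabinet. Never press on the front with more than 15 N, and leave the other jars and the mug where they stand.

Things in the scene. Friction and masses are not known exactly. Their poses are not given: they have to be found in the camera images.
- cabinet: dark wooden countertop spice unit, 220 deep (x) x 300 wide (y) x 120 high, fixed to the worktop; origin at the centre of its underside. Its top board (12 thick, 120 high) is set back 30 mm from the front. Its front plane is 110 mm from the origin along -x (towards the robot), +x is the direction in which the drawer is pushed shut. It stands at a different place and yaw each time
- drawer (a joint): drawer slide in m: 0 = latched, front flush with the cabinet's front edges; 0.105 = sprung fully open towards the robot; negative = pressed in beyond flush. A spring always pushes it out (5 N shut, 3 N open, damping about 28 N s/m; about 0.6 kg); a touch latch inside holds it at 0. A push that ends short of the hard stop may not switch the latch; pushing on, or hitting it fast, exceeds 15 N
- drawer_front: white front panel, 272 wide (y) x 90 high x 12 thick, no handle, set in the cabinet's opening, its edges 13 and 103 mm above the worktop. Origin 110 mm behind (+x of) its outer face, at worktop height; axes as the cabinet's. Moves with the drawer: springs out within 2 s as the finger draws back after unlatching; after relatching it comes back out to flush
- push_point (a point): upper middle of the outer face of the front, 85 mm above the worktop; moves with the drawer; x points into the cabinet. To unlatch press it in until a hard stop, 9 to 17 mm beyond flush (the latch lets go about 1 mm before; moves at about 6 N); to relatch, until a stop 11 to 19 mm beyond flush. Both depths differ each time and cannot be seen. The cabinet top begins 30 mm behind flush
- free_well (a point): centre of the flat bottom of the free round well in the middle of the drawer's grey tray: 50 mm wide, 26 mm deep, its bottom 16 mm above the worktop; it lies 45 mm behind the outer face of the front, so it is open from above only while the drawer is out. A jar with a black lid is held in the tray 88 mm to either side (along y)
- tray: grey tray fixed in the drawer, 64 (x) x 256 (y) x 26 high, with the free well in its middle, and a black-lidded jar fixed on either side; its top is 42 mm above the worktop. Its origin is that of the drawer, 65 mm behind the tray's centre, at worktop height; it moves with the drawer
- jar_red: glass spice jar with red lid and red filling, 42 mm wide (glass and lid alike) and 82 mm high, lid 22 mm high, about 0.15 kg; origin at the centre of its underside, z up
- jar_green: same jar with green lid and filling, bystander; origin at the centre of its underside
- jar_yellow: same jar with yellow lid and filling, bystander; origin at the centre of its underside
- mug: blue mug, 76 mm wide, 90 mm high, bystander; origin at the centre of its underside
Not all that is in view belongs to the job. Leave any pink look-alike of the jar_red alone.

How it is judged:
On the way, in this order (a step that is already met when the one before it is completed fails the run):
1. the latch has let go and the drawer has sprung open (value of joint drawer above 0.09 m), for 0.2 s.
2. the red-lidded jar stands on the bottom of the free well, let go, the drawer still open (horizontal distance between jar_red and free_well below 0.006 m and z of jar_red in the frame of free_well below 0.004 m and angle between jar_red's own z axis and vertical below 0.1 rad and value of joint drawer above 0.08 m and contact force between the fingers and jar_red below 0.1 N and linear speed of jar_red below 0.03 m/s), for 0.2 s.
At the end, for the whole second after the job is handed in: The drawer is latched, its front within 4 mm of flush (joint between -0.004 and 0.004) and staying there by itself; the red-lidded jar is inside it at rest, upright within 0.1 rad, on the bottom of the free well (within 6 mm of its centre and 4 mm of its bottom) (horizontal distance between jar_red and free_well below 0.006 m and z of jar_red in the frame of free_well below 0.004 m and angle between jar_red's own z axis and vertical below 0.1 rad and value of joint drawer between -0.004 and 0.004 m and linear speed of jar_red below 0.02 m/s); the robot touches nothing.
It fails at once if the robot pressed on the drawer's front with more than 15 N (contact force between any of the fingers, the arm and drawer_front above 15 N).
It fails at once if the jar was dropped or rammed into the tray (more than 40 N between them) (contact force between jar_red and tray above 40 N).
It fails at once if another jar or the mug was moved more than 30 mm or tipped over (distance of any of jar_green, jar_yellow, mug from where it was at the start of the episode above 0.03 m or angle between any of jar_green, jar_yellow, mug's own z axis and vertical above 0.5 rad).
It also fails if it takes over 72 s, if anything falls off the work surface, if the arm or the gripper's body presses on something with over 40 N, if the wrist force passes 120 N, or if a joint passes its speed limit or range.

## Working session

There is one attempt and no reset: what is moved stays moved. The work goes in short steps, each a Python script; the robot and the scene stay as the last script left them, time stands still between calls to the robot, and variables do not carry over. Pictures are saved under pics/ and viewed, at most 10 in all, crops included, and the job is handed in when it is done.

```bash
ls; mkdir -p pics; cat > h.py <<'E'
import numpy as np, cv2
from scipy.spatial.transform import Rotation as R
from cell import manip, inverse_kinematics, cams, order
def grab(name):
    s=manip.state(); c=cams.capture(name)
    if name=="wrist":
        T=np.eye(4);T[:3,:3]=R.from_rotvec(s["tcp_rot"]).as_matrix();T[:3,3]=s["tool_pos"]
        c["T"]=T@c["T_tool_cam"]
    else:
        o=np.array(c["orientation"]);T=np.eye(4)
        T[:3,:3]=o if o.shape==(3,3) else R.from_rotvec(o).as_matrix();T[:3,3]=c["position"];c["T"]=T
    return c
def cloud(c):
    K=c["intrinsics"];z=c["z_map"];v,u=np.indices(z.shape)
    P=np.stack([(u-K[0,2])*z/K[0,0],(v-K[1,2])*z/K[1,1],z],-1)@c["T"][:3,:3].T+c["T"][:3,3]
    P[z<=0]=np.nan
    return P
E
python3 - <<'E'
from h import *
for n in("top","side"):
    c=grab(n);cv2.imwrite(f"pics/{n}.png",c["image"]);np.save(f"{n}.npy",cloud(c));print(n,c["position"],c["orientation"],c["intrinsics"][0,0])
print({k:manip.state()[k] for k in("clock","tool_pos","tcp_rot","contact_force")})
E
```

```text
pics
top [ 0.39838684 -0.01359     1.03750466] [-2.12481238  2.10948435 -0.19803693] 402.78983400362245
side [ 0.49032882 -0.62199674  0.93033242] [-2.49337244  0.15779415 -0.0687733 ] 451.77504844162405
{'clock': 0.1, 'tool_pos': array([ 0.26190182, -0.62143528,  0.23754282]), 'tcp_rot': array([-3.07742104e+00, -6.22028736e-01,  5.05340995e-04]), 'contact_force': array([-0.35185246, -0.3034817 , -0.3407419 ])}
```

View pics/top.png

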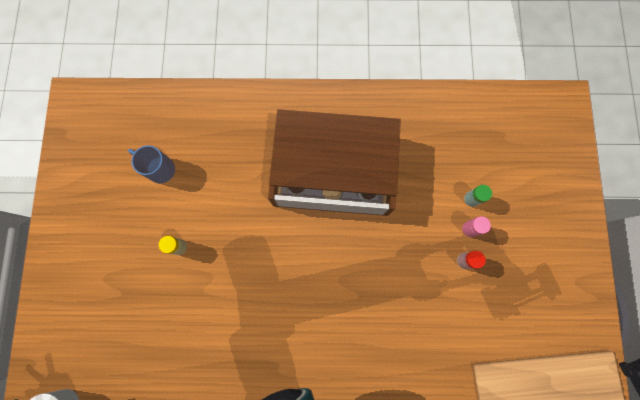

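View pics/side.png

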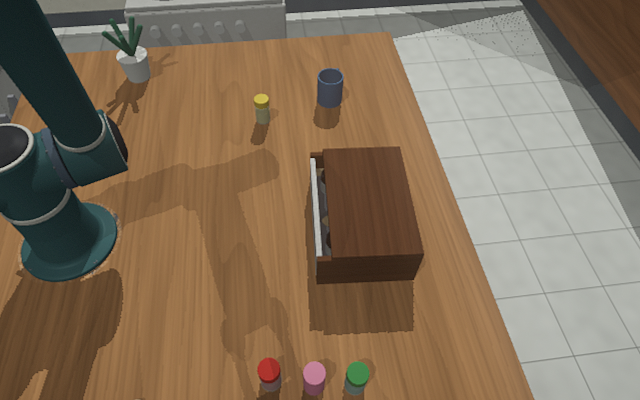

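Top view: three similar jars stand in a row, red lid at (475,260), pink look-alike at (481,226) and green at (482,193). Red is nearest the robot. The cabinet top spans (277,111)-(400,119)-(395,194), with the white front strip at about (275,200)-(388,211).

```bash
python3 - <<'E'
from h import *
P=np.load("top.npy");im=cv2.imread("pics/top.png");hsv=cv2.cvtColor(im,cv2.COLOR_BGR2HSV)
S=np.load("side.npy");ims=cv2.imread("pics/side.png")
cv2.imwrite("pics/crop.png",cv2.resize(np.vstack([im[170:290,420:540],ims[300:400,220:340][:100]]),None,fx=2.7,fy=2.7))
def lid(P,u,v,r=14):
    q=P[v-r:v+r,u-r:u+r].reshape(-1,3);q=q[(q[:,2]>.072)&(q[:,2]<.1)];
    c,rr=cv2.minEnclosingCircle(q[:,:2].astype(np.float32));return len(q),np.median(q[:,2]).round(4),np.round(c,4),round(rr,4),q.mean(0).round(4)
for n,(u,v) in dict(red=(475,260),pink=(481,226),green=(482,193),yel=(168,245)).items(): print(n,lid(P,u,v))
for n,(u,v) in dict(red=(269,368),pink=(315,372),green=(358,373)).items(): print("S",n,lid(S,u,v))
for n,Q in(("top",P),("side",S)):
    q=Q.reshape(-1,3)
    m=(np.abs(q[:,1])<.3)&(q[:,0]>.4)&(q[:,2]>.113)&(q[:,2]<.13)
    t=q[m];r=cv2.minAreaRect(t[:,:2].astype(np.float32));print(n,"cab",m.sum(),np.median(t[:,2]),r,cv2.boxPoints(r).round(4).tolist())
    I=(im if n=="top" else ims).reshape(-1,3)
    w=(I.min(1)>150)&(np.abs(q[:,1])<.3)&(q[:,0]>.4)&(q[:,2]>.095)&(q[:,2]<.11)
    t=q[w];r=cv2.minAreaRect(t[:,:2].astype(np.float32));print("front",w.sum(),np.median(t[:,2]),r,cv2.boxPoints(r).round(4).tolist())
E
```

```text
red (266, np.float64(0.0827), array([ 0.4475, -0.3761]), 0.0213, array([ 0.4474, -0.375 ,  0.0824]))
pink (258, np.float64(0.0826), array([ 0.5288, -0.3937]), 0.0215, array([ 0.5286, -0.3923,  0.0823]))
green (247, np.float64(0.0827), array([ 0.6072, -0.4036]), 0.0217, array([ 0.6063, -0.4019,  0.0823]))
yel (261, np.float64(0.0828), array([0.4774, 0.3531]), 0.0212, array([0.4772, 0.3515, 0.0824]))
S red (451, np.float64(0.0824), array([ 0.4486, -0.3765]), 0.021, array([ 0.4483, -0.3775,  0.0821]))
S pink (454, np.float64(0.0827), array([ 0.5296, -0.394 ]), 0.021, array([ 0.5294, -0.3953,  0.0824]))
S green (455, np.float64(0.0825), array([ 0.6079, -0.4037]), 0.0212, array([ 0.6073, -0.4049,  0.0821]))
top cab 9670 0.12091355437001938 ((0.6981945633888245, -0.04436826705932617), (0.3006080687046051, 0.1911022663116455), 85.55443572998047) [[0.5913000106811523, -0.1868000030517578], [0.7817999720573425, -0.20160000026226044], [0.8051000237464905, 0.09809999912977219], [0.6146000027656555, 0.11289999634027481]]
front 516 0.1039110145798342 ((0.578887939453125, -0.035063743591308594), (
[... 163 characters left out ...]
0162964, 0.09809999912977219], [0.5835000276565552, 0.0989999994635582]]
side cab 9420 0.12060186897475672 ((0.6892893314361572, -0.04273480176925659), (0.3042741119861603, 0.20826715230941772), 85.5150375366211) [[0.5735999941825867, -0.18629999458789825], [0.7811999917030334, -0.20250000059604645], [0.8050000071525574, 0.10080000013113022], [0.5974000096321106, 0.11710000038146973]]
front 468 0.10350680064278084 ((0.5796636343002319, -0.03385637700557709), (0.2710316777229309, 0.011012681759893894), 85.61048889160156) [[0.5637999773025513, -0.16859999299049377], [0.5748000144958496, -0.16940000653266907], [0.5954999923706055, 0.10080000013113022], [0.5845000147819519, 0.10170000046491623]]
```

View pics/crop.png

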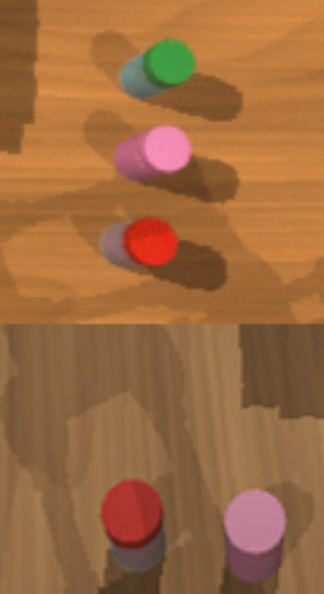

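Both cameras confirm it: the red lid is at (0.448,-0.376), its top is 82 mm up, and it's distinct from the pink one. The flush front centre is at about (0.5737,-0.0345), yaw -4.44°. Next I unlatch the drawer.

```bash
cat >> h.py <<'E'
yaw=np.radians(-4.43); ex=np.array([np.cos(yaw),np.sin(yaw),0]); ey=np.array([-np.sin(yaw),np.cos(yaw),0])
F=np.array([.5737,-.0345,0])   # flush push point on the floor
def Rdown(s=1): 
    y=s*ey; z=np.array([0,0,-1.]); return R.from_matrix(np.column_stack([np.cross(y,z),y,z])).as_rotvec()
def best_rot():
    return min((Rdown(s) for s in(1,-1)),key=lambda r:(lambda q:9 if q is None else abs(q[5]))(inverse_kinematics(F-.06*ex+[0,0,.2],r)))
def fpush(): return float(-manip.state()["contact_force"]@ex)
ZP=.074
def at(d,z=ZP): return F+d*ex+[0,0,z]       # d: TCP along +x from flush
def press(d0,fine_from,dmax,limit=9.,coarse=.0005,fine=.0002):
    """small steps from d0 until the hard stop; returns log"""
    b=np.mean([fpush() for _ in range(5)]); d=d0; log=[]
    while d<dmax:
        d+=coarse if d<fine_from else fine
        manip.move_linear(at(d),rate=.02); f=fpush()-b
        log.append((round(manip.state()["clock"],2),round(d*1e3,2),round(float((manip.state()["tool_pos"]-F)@ex)*1e3,2),round(f,2)))
        if f>limit: break
    return log
E
python3 - <<'E'
from h import *
r=best_rot(); np.save("rot.npy",r)
print(r,inverse_kinematics(at(-.06,.2),r))
manip.move_pose(at(-.06,.2),r); manip.set_gripper(0)
manip.move_linear(at(-.03),rate=.2); manip.dwell(.2)
print(manip.state()["clock"],manip.state()["gripper_width"],fpush())
print(press(-.03,0,-.0275))
c=grab("wrist");cv2.imwrite("pics/w1.png",c["image"])
E
```

```text
[ 3.13924536 -0.12142072  0.        ] [-1.06444728e-01 -1.18826066e-02  1.98596691e+00 -4.44089210e-16
  1.16750835e+00  1.54166969e+00]
4.7 0.00040194618644941865 -0.7006878815552865
[(4.95, -29.5, -29.19, np.float64(0.95)), (5.2, -29.0, -29.01, np.float64(-0.07)), (5.45, -28.5, -28.47, np.float64(1.49)), (5.7, -28.0, -27.97, np.float64(0.66)), (5.95, -27.5, -27.46, np.float64(-0.06))]
```

```bash
cat >> h.py <<'E'
def fp(n=8): return float(np.mean([fpush() for _ in range(n)]))
def press2(d,safe,dmax,b,limit=9.,step=.0003):
    """1 mm steps until contact, on to `safe` behind it, then fine steps until the hard stop"""
    log=[];dc=None
    while d<dmax:
        d+=.001 if dc is None or d<dc+safe-.001 else step
        manip.move_linear(at(d),rate=.01); f=fp()-b
        x=float((manip.state()["tool_pos"]-F)@ex)
        log.append((round(d*1e3,1),round(x*1e3,2),round(f,2)))
        if dc is None and f>3: dc=d
        if f>limit: break
    return dc,log
E
python3 - <<'E'
from h import *
a=[fpush() for _ in range(6)];manip.dwell(.1);b=fp(20);print(np.round(a,2),b)
manip.move_linear(at(-.014),rate=.05);b=(b+fp(20))/2;print(b)
dc,log=press2(-.014,.008,.012,b)
print(dc,log,manip.state()["clock"])
E
```

```text
[-0.88 -0.88 -0.88 -0.88 -0.88 -0.88] 0.3402454858057178
0.23697450142500998
-0.008999999999999998 [(-13.0, -13.14, -0.42), (-12.0, -11.99, -0.25), (-11.0, -10.98, -0.24), (-10.0, -10.61, 2.92), (-9.0, -9.98, 4.42), (-8.0, -9.07, 5.1), (-7.0, -8.12, 5.66), (-6.0, -7.17, 5.03), (-5.0, -6.18, 4.44), (-4.0, -5.23, 4.41), (-3.0, -4.24, 4.76), (-2.0, -3.28, 5.48), (-1.7, -3.01, 4.83), (-1.4, -2.73, 4.58), (-1.1, -2.45, 4.99), (-0.8, -2.15, 5.35), (-0.5, -1.85, 5.66), (-0.2, -1.55, 5.57), (0.1, -1.28, 6.0), (0.4, -1.06, 5.4), (0.7, -0.77, 5.1), (1.0, -0.47, 5.04), (1.3, -0.19, 5.49), (1.6, 0.11, 5.6), (1.9, 0.39, 5.96), (2.2, 0.75, 5.3), (2.5, 1.0, 5.7), (2.8, 1.32, 5.29), (3.1, 1.61, 5.87), (3.4, 1.88, 6.05), (3.7, 2.21, 6.56), (4.0, 2.52, 5.29), (4.3, 2.8, 5.93), (4.6, 3.08, 5.94), (4.9, 3.4, 6.68), (5.2, 3.71, 6.15), (5.5, 3.9, 5.95), (5.8, 4.05, 6.41), (6.1, 4.12, 7.07), (6.4, 4.17, 8.69), (6.7, 4.25, 9.23)] 16.7667
```

Hard stop reached about 14.5 mm in, at 9.2 N. I'll draw back, then grasp the red jar.

```bash
python3 - <<'E'
from h import *
r=np.load("rot.npy")
manip.move_linear(at(-.15),rate=.15)
manip.move_linear(at(-.15,.2),rate=.4); 
c=grab("top");P=cloud(c);q=P.reshape(-1,3);I=c["image"].reshape(-1,3)
cv2.imwrite("pics/open.png",c["image"][150:300,220:520])
w=(I.min(1)>150)&(np.abs(q[:,1])<.3)&(q[:,0]>.35)&(q[:,2]>.095)&(q[:,2]<.11)
t=q[w];print(w.sum(),cv2.boxPoints(cv2.minAreaRect(t[:,:2].astype(np.float32))).round(4).tolist() if w.sum() else 0)
print("along ex",np.percentile((t-F)@ex,[1,50,99]).round(4),np.percentile((t-F)@ey,[1,99]).round(4))
J=np.array([.448,-.3763,0]); manip.set_gripper(.07)
manip.move_pose(J+[0,0,.16],r); print(manip.state()["clock"])
manip.move_linear(J+[0,0,.039],rate=.2)
manip.set_gripper(.03,force=12); s=manip.state(); print(s["clock"],s["gripper_width"],s["grasp_force"],s["tool_pos"])
manip.move_linear(J+[0,0,.17],rate=.2)
s=manip.state(); print(s["clock"],s["gripper_width"],s["grasp_force"],s["contact_force"])
c=grab("wrist");cv2.imwrite("pics/w2.png",c["image"])
E
```

```text
24 [[0.4796999990940094, 0.10689999908208847], [0.4797999858856201, 0.09529999643564224], [0.48919999599456787, 0.09539999812841415], [0.48919999599456787, 0.10689999908208847]]
along ex [-0.1041 -0.0992 -0.0943] [0.1232 0.1342]
20.9167
22.2083 0.041457319359288806 11.995511966524646 [ 0.44842866 -0.37670434  0.03984503]
23.0167 0.041622626029324795 11.996305173961446 [-0.57359632  0.41652416 -2.06925031]
```

View pics/open.png

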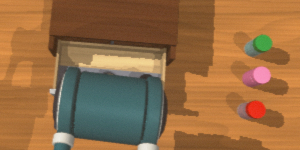

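View pics/w2.png

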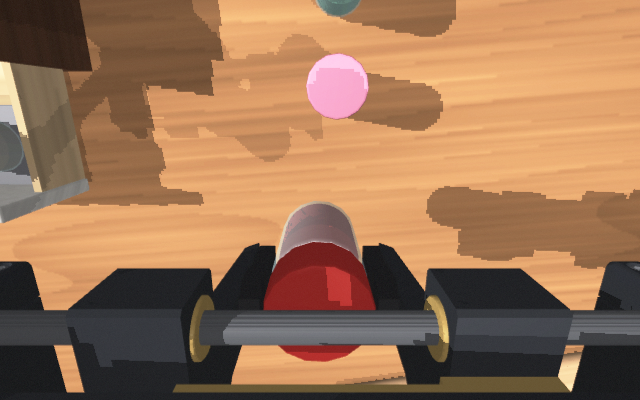

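The drawer is sprung open by about 0.105 m, and the red jar is held upright in the fingers. The pink jar at (337,86) and the green one are untouched. With the arm clear of the drawer, I can now measure the front and the well.

```bash
python3 - <<'E'
from h import *
for n in("top","side"):
    c=grab(n);q=cloud(c);I=c["image"];np.save(n+"2.npy",q)
    cv2.imwrite(f"pics/{n}2.png",cv2.resize(I[185:255,255:400] if n=="top" else I[130:290,250:360],None,fx=4 if n=="top" else 3.6,fy=4 if n=="top" else 3.6,interpolation=cv2.INTER_CUBIC))
    w=(I.min(2)>140)&(np.abs(q[...,1])<.3)&(q[...,0]>.35)&(q[...,2]>.097)&(q[...,2]<.108)
    t=q[w];print(n,w.sum(),"ex",np.percentile((t-F)@ex,[1,50,99]).round(4),"ey",np.percentile((t-F)@ey,[.5,99.5]).round(4))
    # black lids (top at z .098)
    a=(q-F)@ex;b=(q-F)@ey
    for s in(-1,1):
        m=(q[...,2]>.088)&(q[...,2]<.108)&(np.abs(b-s*.088)<.035)&(a>-.088)&(a<-.034)&(I.max(2)<110)
        if m.sum()>5:
            cc,rr=cv2.minEnclosingCircle(np.column_stack([a[m],b[m]]).astype(np.float32));print(" lid",s,m.sum(),np.median(q[m][:,2]),np.round(cc,4),round(rr,4))
    m=(q[...,2]>.008)&(q[...,2]<.024)&(np.abs(b)<.03)&(a>-.09)&(a<-.03)
    if m.sum(): print(" wellbottom",m.sum(),np.median(q[m][:,2]),np.percentile(a[m],[1,99]).round(4),np.percentile(b[m],[1,99]).round(4))
E
```

```text
top 557 ex [-0.1045 -0.099  -0.0935] ey [-0.1326  0.1338]
 lid -1 254 0.09905088254481992 [-0.0597 -0.0882] 0.0212
 lid 1 248 0.0987789404724565 [-0.0604  0.0878] 0.0209
 wellbottom 292 0.017014499695403806 [-0.0804 -0.0364] [-0.0242  0.0235]
side 169 ex [-0.1033 -0.0982 -0.0933] ey [0.0335 0.1346]
 lid 1 216 0.09815404291138119 [-0.0606  0.0875] 0.0214
```

View pics/top2.png

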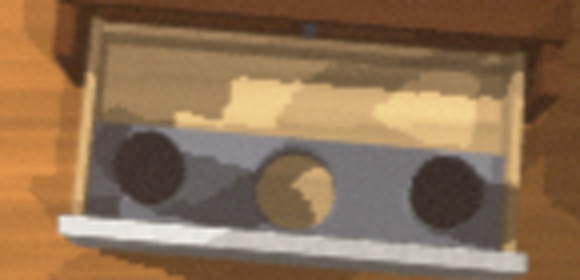

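The well is at a=-60 mm, b=0, its bottom 17 mm up, midway between the black lids at ±88 mm, so everything agrees. Now I place the jar.

```bash
python3 - <<'E'
from h import *
W=F-.060*ex-.0002*ey
manip.move_linear(W+[0,0,.17],rate=.3)
manip.move_linear(W+[0,0,.09],rate=.12)
manip.move_linear(W+[0,0,.060],rate=.05); manip.dwell(.1)
fz=lambda:manip.state()["contact_force"]
b=fz();z=.060;L=[]
while z>.052:
    z-=.0007;manip.move_linear(W+[0,0,z],rate=.02);f=fz()-b;L.append((round(z,4),round(manip.state()["tool_pos"][2],4),f.round(1).tolist()))
    if f[2]>3: break
print(b,L,manip.state()["clock"])
c=grab("top");q=cloud(c);I=c["image"]
c=grab("wrist");cv2.imwrite("pics/w3.png",c["image"])
E
```

```text
[-0.00831089 -0.29616093 -1.53875507] [(0.0593, np.float64(0.0595), [-0.1, 0.7, -0.2]), (0.0586, np.float64(0.0586), [-0.0, 1.2, 0.2]), (0.0579, np.float64(0.0578), [-0.9, -0.2, -0.4]), (0.0572, np.float64(0.0571), [0.2, 0.6, 0.3]), (0.0565, np.float64(0.0564), [-0.0, -0.5, -0.1]), (0.0558, np.float64(0.0559), [0.4, 0.0, 0.9]), (0.0551, np.float64(0.0558), [-2.5, 0.2, 7.5])] 27.9083
```

View pics/w3.png

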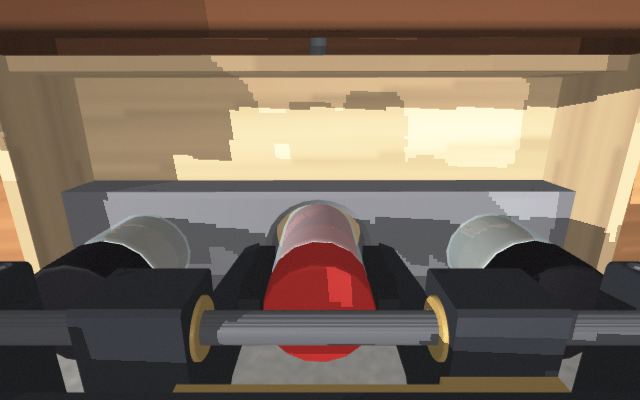

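The jar touched down at exactly the expected height and sits in the middle well. I'll release it, lift away and check.

```bash
python3 - <<'E'
from h import *
W=F-.060*ex-.0002*ey
manip.move_linear(W+[0,0,.0558],rate=.02)
manip.set_gripper(.058); manip.dwell(.4)
manip.move_linear(W+[0,0,.19],rate=.15)
manip.set_gripper(0)
manip.move_linear(at(-.19,.19),rate=.3)
S=grab("side");q=cloud(S);I=S["image"];cv2.imwrite("pics/side3.png",cv2.resize(I[130:290,250:360],None,fx=3,fy=3))
hsv=cv2.cvtColor(I,cv2.COLOR_BGR2HSV);a=(q-F)@ex;b=(q-F)@ey
for n in("side","top"):
    if n=="top": S=grab("top");q=cloud(S);I=S["image"];hsv=cv2.cvtColor(I,cv2.COLOR_BGR2HSV);a=(q-F)@ex;b=(q-F)@ey
    red=((hsv[...,0]<6)|(hsv[...,0]>174))&(hsv[...,1]>180)&(abs(a+.06)<.04)&(abs(b)<.04)&(q[...,2]>.09)
    print(n,red.sum(),np.nanmedian(q[red][:,2]) if red.any() else 0,[cv2.minEnclosingCircle(np.column_stack([a[red],b[red]]).astype(np.float32))] if red.any() else 0)
print(manip.state()["clock"],manip.state()["tool_pos"])
E
```

```text
side 20 0.09666276581331762 [((-0.059659622609615326, -0.0047167567536234856), 0.01935611292719841)]
top 235 0.09888318282835817 [((-0.061250586062669754, 0.0002002527326112613), 0.020200619474053383)]
31.7417 [ 0.3855963  -0.01998386  0.19064055]
```

View pics/side3.png

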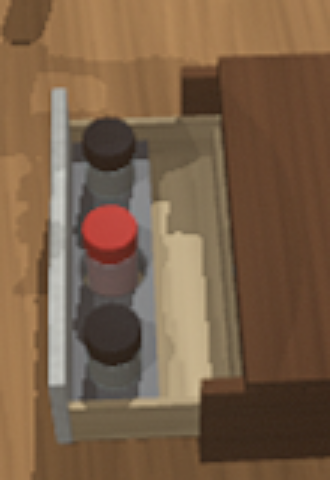

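The jar is upright and centred in the well, about 1 mm off, and the drawer is still open. Now I push it shut.

```bash
python3 - <<'E'
from h import *
manip.move_linear(at(-.14,.16),rate=.3)
manip.move_linear(at(-.14),rate=.15); manip.dwell(.2)
B=[]
for _ in range(4): B.append(fp()); manip.dwell(.05)
b=np.mean(B); print("base",np.round(B,2),manip.state()["clock"])
manip.move_linear(at(-.121),rate=.05)
manip.move_linear(at(-.090),rate=.03); print(fp()-b)
if fp()-b<8:
    manip.move_linear(at(-.004),rate=.04); print(fp()-b, float((manip.state()["tool_pos"]-F)@ex))
d=-.004;L=[];n=0
while d<.0135:
    d+=.0003; manip.move_linear(at(d),rate=.01); f=fp()-b; x=float((manip.state()["tool_pos"]-F)@ex)*1e3
    L.append((round(d*1e3,1),round(x,2),round(f,1)))
    if f>9.2: break
print(L,manip.state()["clock"])
E
```

```text
base [ 0.3  -0.25  0.05  0.02] 33.2083
3.9132012047255644
5.357857346141952 -0.004256418510427692
[(-3.7, -4.05, np.float64(4.9)), (-3.4, -3.79, np.float64(6.1)), (-3.1, -3.45, np.float64(5.2)), (-2.8, -3.19, np.float64(5.3)), (-2.5, -2.91, np.float64(5.0)), (-2.2, -2.56, np.float64(5.1)), (-1.9, -2.25, np.float64(5.6)), (-1.6, -1.98, np.float64(5.4)), (-1.3, -1.66, np.float64(5.7)), (-1.0, -1.39, np.float64(5.9)), (-0.7, -1.08, np.float64(5.9)), (-0.4, -0.78, np.float64(5.6)), (-0.1, -0.49, np.float64(4.7)), (0.2, -0.2, np.float64(6.4)), (0.5, 0.12, np.float64(5.6)), (0.8, 0.35, np.float64(5.1)), (1.1, 0.62, np.float64(5.3)), (1.4, 0.91, np.float64(4.6)), (1.7, 1.17, np.float64(5.1)), (2.0, 1.51, np.float64(6.5)), (2.3, 1.79, np.float64(5.8)), (2.6, 2.09, np.float64(5.1)), (2.9, 2.37, np.float64(6.3)), (3.2, 2.7, np.float64(6.1)), (3.5, 2.97, np.float64(6.1)), (3.8, 3.29, np.float64(5.5)), (4.1, 3.56, np.float64(6.5)), (4.4, 3.87, np.float64(6.1)), (4.7, 4.16, np.float64(5.8)), (5.0, 4.48, np.float64(6.0)), (5.3, 4.72, np.float64(5.2)), (5.6, 4.9, np.float64(6.3)), (5.9, 5.04, np.float64(8.3)), (6.2, 5.15, np.float64(7.6)), (6.5, 5.26, np.float64(7.9)), (6.8, 5.32, np.float64(8.1)), (7.1, 5.45, np.float64(9.7))] 46.475
```

The second stop stalls the same way, about 15.5 mm in at 9.7 N. I'll draw back slowly and check that it latched.

```bash
python3 - <<'E'
from h import *
manip.move_linear(at(-.03),rate=.06)
manip.move_linear(at(-.10,.16),rate=.2)
manip.move_linear(at(-.19,.2),rate=.3); manip.dwell(.5)
c=grab("side");q=cloud(c);I=c["image"];cv2.imwrite("pics/end.png",cv2.resize(I[130:290,250:430],None,fx=3,fy=3))
w=(I.min(2)>140)&(np.abs(q[...,1])<.3)&(q[...,0]>.35)&(q[...,2]>.097)&(q[...,2]<.108)
t=q[w];print(w.sum(),"ex",np.percentile((t-F)@ex,[1,50,99]).round(4),manip.state()["clock"],manip.state()["contact_force"])
E
```

```text
487 ex [0.0002 0.0056 0.0112] 48.975 [ 0.06462694  0.79341031 -0.8230464 ]
```

View pics/end.png

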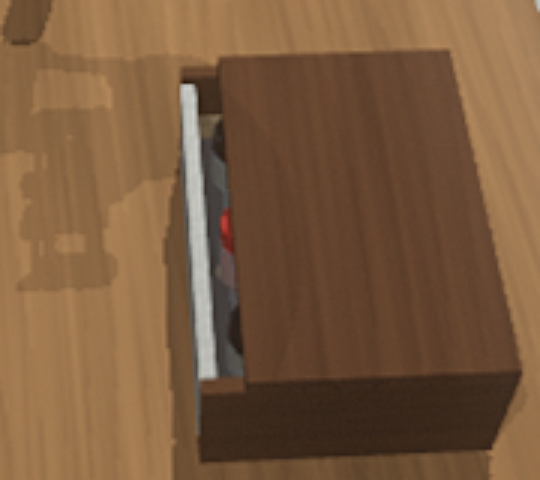

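The drawer is shut and flush, and the red jar stands inside it, so I'm handing the job in.

```bash
python3 -c "
from h import *
print(order.close_job())"
```

```text
the job is handed in; nothing more can be done
None
```

I handed the job in at about 49 s: the drawer sprang open, the red jar stands in the middle well, and the drawer is latched flush; the highest push I measured was about 9.7 N, and no verdict was shown.

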